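# Swap a lint screen in the twin filter box and show the old one to the inspection camera

### The arm

A 7-joint arm with a two-finger parallel gripper is mounted at the origin on a cart in front of the work surface, level with it; the furniture and walls round the work are solid. World frame = base frame: x ahead of the robot, y to its left, z up, the work surface at z = 0. Lengths are in mm, angles in rad, forces in N, time in s.
With the tool pointing down it reaches from about 425 to 925 mm from the base axis. Payload 6.8 kg.
Tool frame: the origin (TCP) lies midway between the tips of the shut fingers; the grasp point (between the pads) lies 19 mm behind it; z points along the fingers, y is the line along which they close (so a half turn about z gives the same grasp; the last joint's range is limited). The gripper opens to 88 mm and grips with 3 to 60 N. Pads are 20 mm wide; open, the fingers measure 115 mm over their backs; the gripper's body (75 mm by 178 mm) begins 61 mm behind the grasp point.
Start: joints at [1.234, 0.477, 0.022, 1.555, -0.011, 1.109, -0.083], TCP at [153.104, -657.424, 222.664] pointing down, gripper open.
Joint ranges: [-2.96, 2.96], [-0.34, 2.1], [-1.41, 1.46], [0.24, 2.44], [-1.37, 4.51], [0.17, 1.92], [-2.96, 2.96]. Speed limits (rad/s): [2.39, 2.39, 3.14, 3.14, 3.14, 3.14, 3.14].

### API

Orientations are given as a rotation vector (axis times angle).
In Python, from cell import sense, read_camera, calibration, hand_in gives the robot as it stands.
- The arm moves only by the tool apply_moves, never from a script. Its argument "plan" is a list of rows, each a list of 7 numbers: the shift along the world's x, y, z in m, then the turn, a rotation vector about the world's x, y, z in degrees, then the finger opening in m, from 0 to 0.0878. A call has 1 to 20 rows; each row is the pose to reach, as a shift and turn from the pose commanded when the call began; what a row does not reach only later rows make up. A row lasts 1/12 s, in which the tool goes at most 41.7 mm and 7.16 degrees, less where a joint would pass 70% of its speed; a pose out of reach is approached as far as the arm can. A call with a gripper value outside its range is refused whole. The fingers move at their own pace and stop on an object; the grip force is fixed at half the most. Time passes only in rows, so rows that repeat a pose let the fingers close. It gives the time, the measured TCP pose, the force, the opening and the grip force at its end, in the units of the state.
- sense(): the state, without advancing time (a new reading comes with each control period).
- read_camera(name): name is "scene" or "top"; returns (picture, depth): 384x512x3 uint8, red, green, blue; 384x512 float32, mm along the optical axis (not along the pixel's ray), 0 where there is no reading.
- calibration(name): a dict with "fov_y" (degrees; the focal length in pixels is half the picture's height over the tangent of half this angle, whatever the lens; pixels are square), "cx", "cy" (the principal point, pixels), "dist_coeffs" ([k1, k2, p1, p2, k3] as OpenCV has them; the pictures are not rectified), "world_from_camera" (4x4, takes a point from camera to world coordinates). Camera axes: x right, y down, z forward; pixel columns grow to the right and rows downward; lengths in mm; the calibration is good to about 2 mm. A picture is of the moment at which its call begins. calibration takes no time and is no camera call.
- hand_in(): hands the job in; it is judged then, once.
The state is a dict: "time_s": time; "joint_positions": joint angles; "joint_velocities": joint speeds; "joint_torque": joint torques, N m; "eef_pos": TCP position; "tool_rot": TCP orientation; "force": force on the tool from outside, world axes, zero at the start; "torque": the same for the moment, N m; "finger_gap": opening from 0.0 (shut) to 1.0 (fully open); "finger_force": force on a finger pad.
Only numpy, scipy, OpenCV 4.12 (cv2) and the standard library are available. Lean on these libraries where they do the work, as an engineer would, in place of code of your own. Each camera call takes 0.05 s, during which the arm holds its last target. There are 200 camera calls.

### The job

The suction unit must not run without a lint screen, so first slide the clean blue screen from the drying rack fully down into the empty bay of the filter box, with its cap flush on the box, and let go of it. Then draw the soiled blue screen out of the other bay and hold it up in front of the inspection camera: upright, its soiled face squarely to the lens, the middle of its mesh straight in front of the lens and 12 cm away from it. Finish while holding it there, still and touching nothing else, and leave the yellow screen standing in the rack.

Things in the scene. Friction and masses are not known exactly. Their poses are not given: they have to be found in the camera images.
- clean_screen_mid (a point): Middle of the mesh of the clean screen (blue frame, white mesh), upright in one of the two places of the drying rack, foot 12 mm above the worktop. Both faces are alike; it may go in either way round. x is the mesh's normal, y along its width, z up to the tab. The foot is 43 mm below this point, the cap 43 to 49 mm above it, the tab 49 to 85 mm above it.
- clean_screen: The same screen, 0.12 kg; origin at the middle of its foot. All three screens are of one shape: frame 10 mm thick (x), 84 wide (y), 86 high; on it a flat sealing cap 28 x 108 x 6 mm; on the cap an upright pull tab, 12 mm thick (x), 52 long (y), 36 high, to grip it by.
- soiled_screen_mid (a point): Middle of the mesh of the soiled screen (blue frame), which sits fully home in the front bay of the filter box, the bay nearer the robot. Its +x face, towards the back of the box, is the soiled inlet face, dark grey; the other face is paler. Axes and offsets as for the clean screen.
- soiled_screen: The soiled screen, same shape as the clean one, 0.12 kg; origin at the middle of its foot, +x out of its soiled face, z up to the tab.
- coarse_screen_mid (a point): Middle of the mesh of the coarse screen with yellow frame, for another machine: same shape, standing in the other place of the drying rack. It stays there. Axes as for the other screens.
- empty_bay (a point): Middle of the mouth of the empty rear bay, on the box's flat top, 106 mm above the worktop. x across the slot to the back of the box, y along the slot, z up. The slot is 13 x 88 mm, 88 mm deep; its sloped lead-in is 21 x 96 mm at the top and 8 mm high. A screen that is home rests with its cap on the top, the middle of its mesh 43 mm below this point.
- filter_box: Grey twin filter box with black top, 136 x 124 x 106 mm, on a flange of 152 x 140 mm, with an air spigot of 54 mm diameter standing out 24 mm in front and behind. Fixed. Origin: centre of its underside; x to the back, z up. The parallel bays lie at x = -32 mm (soiled screen) and +32 mm (empty). A screen at home stands 42 mm above the top and is lifted 86 mm to come clear.
- drying_rack: White drip tray, 136 x 130 x 14 mm, with steel wire holders 63 mm high for two upright screens, at x = -32 and +32 mm. Each has 2.5 mm play in thickness and 3.5 mm in width to each side, and must be lifted 55 mm to come clear. Fixed. Origin: centre of its underside; x to the back, z up.
- lens (a point): Middle of the front glass of the inspection camera, 215 mm above the worktop. It looks level along the -x axis of this frame; y level, z up. Round it is a black ring light of 68 mm diameter.
- inspection_camera: The silver camera with black ring light on its stand. Fixed. Origin: under the middle of its round foot of 92 mm diameter, on the worktop; axes as for the lens. The post, 12 mm thick and 267 mm high, stands 72 mm behind the lens; the camera reaches 36 mm above the lens's height.

How it is judged:
By the outcome, as a careful person would: the job done as asked, in the order asked, and still so for the second after the job is handed in, while the arm keeps its last pose, push and grip.
It also fails if it takes over 58 s, if anything falls off the work surface, if the arm or the gripper's body presses on something with over 40 N, if the wrist force passes 120 N, or if a joint passes its speed limit or range.

## Working session

There is one attempt and no reset: what is moved stays moved. The work goes in short steps, Python scripts to look and compute and a tool call to move; the robot and the scene stay as the last step left them, time stands still between calls to the robot, and variables do not carry over. Pictures are saved under pics/ and viewed, at most 10 in all, crops included, and the job is handed in when it is done.

Besides the shell and the picture viewer there is one more tool, called after ">>>" as name(argument=value, ...) on one line, values as JSON. apply_moves: Moves the arm, as the interface text tells. Its arguments: {"type":"object","properties":{"plan":{"type":"array","items":{"type":"array","items":{"type":"number"}}}},"required":["plan"]}

```bash
mkdir -p pics
cat > h.py <<'E'
import numpy as np, cv2
from cell import sense, read_camera, calibration
def K(c):
    f=192/np.tan(np.radians(c['fov_y'])/2); return np.array([[f,0,c['cx']],[0,f,c['cy']],[0,0,1.]])
def rays(name,uv):
    c=calibration(name); p=cv2.undistortPoints(np.float64(uv).reshape(-1,1,2),K(c),np.array(c['dist_coeffs'])).reshape(-1,2)
    T=np.array(c['world_from_camera']); return T[:3,3],np.c_[p,np.ones(len(p))]@T[:3,:3].T
def onz(name,uv,z):
    o,d=rays(name,uv); return o+d*((z-o[2])/d[:,2])[:,None]
def cloud(name,depth):
    v,u=np.mgrid[:384,:512]; o,d=rays(name,np.c_[u.ravel(),v.ravel()])
    return (o+d*depth.ravel()[:,None]).reshape(384,512,3)
def proj(name,P):
    c=calibration(name); T=np.linalg.inv(np.array(c['world_from_camera']))
    return cv2.projectPoints(np.float64(P).reshape(-1,1,3),cv2.Rodrigues(T[:3,:3])[0],T[:3,3],K(c),np.array(c['dist_coeffs']))[0].reshape(-1,2)
E
python3 - <<'E'
from h import *
for n in("scene","top"):
    p,d=read_camera(n); cv2.imwrite(f"pics/{n}0.png",p[:,:,::-1]); np.savez(f"{n}0.npz",p=p,d=d)
    c=calibration(n); print(n,c['fov_y'],np.round(c['world_from_camera'],3).tolist(),c['dist_coeffs'])
s=sense(); print(s)
E
```

```text
scene 42.15136405455766 [[-0.618, -0.346, 0.706, -415.695], [-0.786, 0.282, -0.55, 896.167], [-0.009, -0.895, -0.446, 763.922], [0.0, 0.0, 0.0, 1.0]] [-0.19271565  0.          0.          0.          0.        ]
top 49.039438102973925 [[0.113, -0.969, 0.218, 264.322], [-0.994, -0.111, 0.02, 127.291], [0.005, -0.219, -0.976, 1463.5], [0.0, 0.0, 0.0, 1.0]] [-0.13310997  0.          0.          0.          0.        ]
{'time_s': 0.1, 'joint_positions': array([ 1.2338792 ,  0.47775445,  0.02233923,  1.55634272, -0.01150627,
        1.10928491, -0.08307032]), 'joint_velocities': array([-5.96188578e-04, -1.68594643e-03, -1.54459922e-04, -3.01771969e-03,
       -2.47511037e-03,  9.80213271e-04, -4.17991280e-08]), 'joint_torque': array([ 4.88441088e-03, -5.84082413e+01,  1.53919201e+00, -2.73308694e+01,
       -5.43163461e-02,  1.30581940e-02,  5.80859682e-05]), 'eef_pos': array([ 152.97707612, -656.88050953,  221.7582154 ]), 'tool_rot': array([-3.11942259e+00, -3.58533088e-01,  4.75866665e-04]), 'force': array([ 0.173717  , -0.52778376,  0.26526398]), 'torque': array([-0.04337561,  0.02572287,  0.02050619]), 'finger_force': 0.0, 'finger_gap': 0.9991283278101364}
```

View pics/scene0.png

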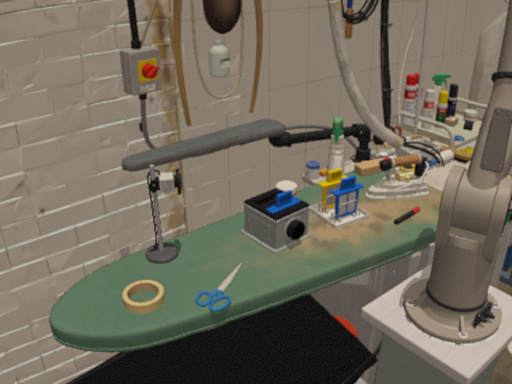

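View pics/top0.png

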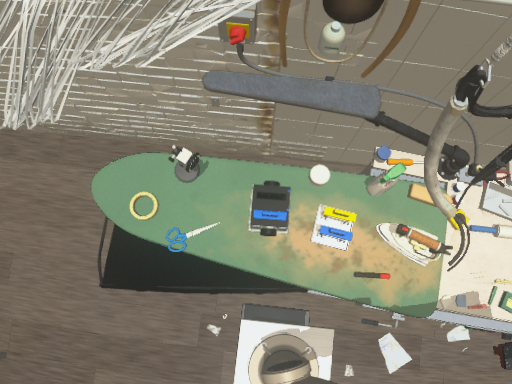

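Scene: the box is at about (275,220), the rack with yellow and blue screens at (340,200), the inspection camera at (165,185). Top: box (270,208), rack (333,228), camera (187,160). The clean blue screen stands in the front place of the rack.

Run:
```python
from h import *
t=np.load("top0.npz"); s=np.load("scene0.npz")
a=cv2.resize(t['p'][140:260,150:400],None,fx=3.2,fy=3.2,interpolation=2); cv2.imwrite("pics/topc.png",a[:,:,::-1])
a=cv2.resize(s['p'][150:270,130:380],None,fx=3.2,fy=3.2,interpolation=2); cv2.imwrite("pics/scenec.png",a[:,:,::-1])
for n,q in(("top",t),("scene",s)):
    C=cloud(n,q['d']); hsv=cv2.cvtColor(q['p'],cv2.COLOR_RGB2HSV)
    for cn,lo,hi in(("blue",(100,140,60),(125,255,255)),("yel",(22,150,120),(32,255,255))):
        m=cv2.inRange(hsv,lo,hi); k,l,st,ce=cv2.connectedComponentsWithStats(m)
        for i in range(1,k):
            if st[i,4]<15: continue
            P=C[l==i]; P=P[q['d'][l==i]>0]
            if len(P)==0: continue
            print(n,cn,st[i],np.round(np.median(P,0)),"z",np.round(np.percentile(P[:,2],[5,50,95])))
            for z0,z1 in((0,2000),):
                zt=np.percentile(P[:,2],90); Q=P[P[:,2]>zt-12]
                (c,wh,an)=cv2.minAreaRect(np.float32(Q[:,:2])); print("   top rect",zt.round(),np.round(c),np.round(wh),round(an,1))
```

```text
top blue [253 210  34  11 279] [493. 102. 113.] z [106. 113. 149.]
   top rect 148.0 [496. 103.] [12. 51.] 5.6
top blue [320 226  32  15 211] [ 461. -114.  105.] z [100. 105. 143.]
   top rect 141.0 [ 463. -118.] [52.  9.] 82.0
top blue [166 228  21  24 181] [388. 413.   9.] z [ 4.  9. 14.]
   top rect 13.0 [390. 414.] [81. 69.] 5.4
top yel [226  22  23  16 126] [952. 247. 452.] z [409. 452. 463.]
   top rect 462.0 [954. 253.] [62.  8.] 88.2
top yel [324 207  33  15 252] [ 524. -122.  105.] z [ 51. 105. 141.]
   top rect 140.0 [ 526. -126.] [53. 11.] 82.9
top yel [456 209  12  14  39] [ 600. -597.    1.] z [-2.  1.  6.]
   top rect 5.0 [ 590. -602.] [53. 25.] 52.0
top yel [449 218  11  11  53] [ 555. -570.   -2.] z [-10.  -2.  51.]
   top rect 7.0 [ 558. -550.] [80. 33.] 88.5
scene blue [348   0   4   7  24] [ 998. -677.  565.] z [551. 565. 575.]
   top rect 575.0 [ 998. -679.] [12. 13.] 41.3
scene blue [429 160   7   5  17] [ 539. -705.    4.] z [-2.  4. 10.]
   top rect 9.0 [ 538. -702.] [ 8. 60.] 8.9
scene blue [331 176  33  42 361] [ 458. -111.  105.] z [ 56. 105. 139.]
   top re
[... 268 characters left out ...]
ene blue [196 290  35  22 318] [385. 416.   9.] z [ 4.  9. 12.]
   top rect 11.0 [388. 413.] [82. 70.] 19.3
scene yel [138  59  19  23 150] [953. 268. 447.] z [401. 447. 460.]
   top rect 459.0 [952. 252.] [63. 15.] 87.5
scene yel [440  91   8  13  89] [  812. -1180.   123.] z [ 97. 123. 145.]
   top rect 143.0 [  817. -1184.] [34. 48.] 1.5
scene yel [461 147  13   8  63] [  643. -1186.  -101.] z [-109. -101.  369.]
   top rect 11.0 [ 258. -456.] [  37. 1010.] 28.8
scene yel [318 168  28  41 270] [ 523. -106.  106.] z [ 48. 106. 140.]
   top rect 138.0 [ 523. -128.] [51. 15.] 83.5
scene yel [327 203   7   5  17] [ 524. -121.   21.] z [18. 21. 24.]
   top rect 24.0 [ 523. -118.] [10. 26.] 3.2
```

View pics/topc.png

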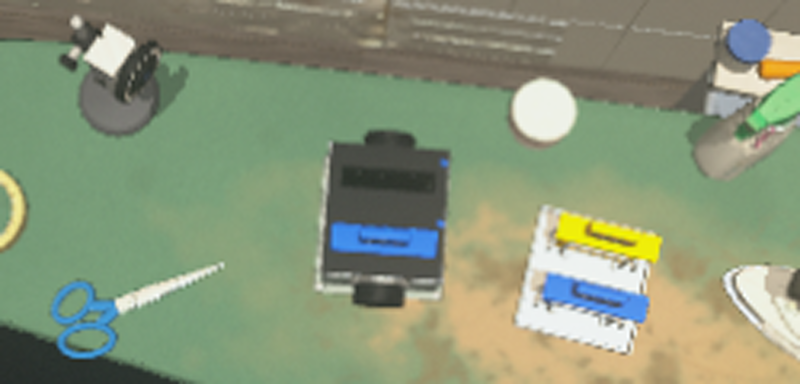

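View pics/scenec.png

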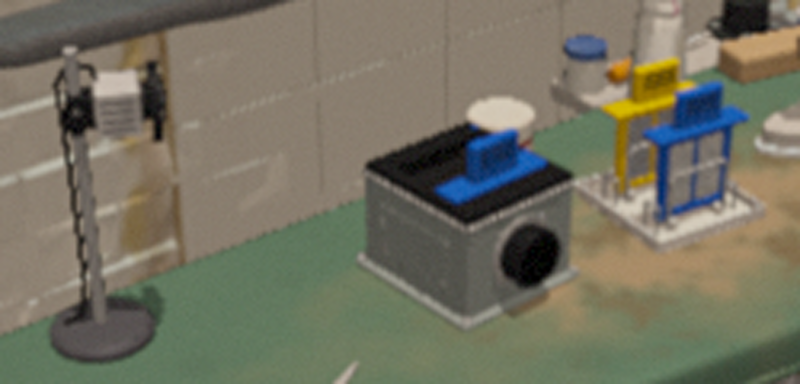

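The top crop shows both cap rectangles, the empty rear slot at crop (388,178), and the camera with its ring light facing right and down in the picture. The scene crop confirms the layout: soiled screen in the front bay, clean blue screen at the front of the rack.

Run:
```python
from h import *
D={n:np.load(n+"0.npz") for n in("top","scene")}
def rect(n,m,z):
    c=max(cv2.findContours(m,0,cv2.CHAIN_APPROX_NONE)[0],key=cv2.contourArea)
    P=onz(n,c.reshape(-1,2),z)[:,:2]; return P
def roi(m,x,y,w,h):
    o=np.zeros_like(m); o[y:y+h,x:x+w]=m[y:y+h,x:x+w]; return o
def sh(t,P):
    c,wh,a=cv2.minAreaRect(np.float32(P)); print(t,np.round(c,1),np.round(wh,1),round(a,1))
H={n:cv2.cvtColor(D[n]['p'],cv2.COLOR_RGB2HSV) for n in D}; C={n:cloud(n,D[n]['d']) for n in D}
b=lambda n:cv2.inRange(H[n],(100,110,50),(125,255,255)); y=lambda n:cv2.inRange(H[n],(20,120,100),(34,255,255))
for t,f,r,zc in(("soiled",b,{"top":(248,205,45,20),"scene":(260,185,50,35)},112),("clean",b,{"top":(314,220,45,25),"scene":(325,172,45,50)},104),("yellow",y,{"top":(318,202,45,24),"scene":(312,160,40,54)},104)):
    for n in D:
        m=roi(f(n),*r[n])
        P=C[n][m>0]
        cap=P[abs(P[:,2]-zc)<9]; tab=P[(P[:,2]>zc+26)&(P[:,2]<zc+45)]
        sh(t+" "+n+" cap(depth)",cap[:,:2]); sh(t+" "+n+" tab(depth)",tab[:,:2])
        cc=cap[:,:2]-cap[:,:2].mean(0); v=np.linalg.svd(cc,full_matrices=False)[2][0]; print("   dir deg",np.degrees(np.arctan(v[0]/-v[1])).round(1) ,"zmed tab top",np.percentile(P[:,2],97).round(1),'cap',np.median(cap[:,2]).round(1))
# box top: depth points with z 98..114 near
for n in D:
    P=C[n]; m=((abs(P[...,2]-108)<9)&(P[...,0]>440)&(P[...,0]<620)&(P[...,1]>20)&(P[...,1]<190)).astype(np.uint8)
    sh("box "+n,P[m>0][:,:2]); sh("box ray "+n,rect(n,m,106))
# table rack tray
n="top"; P=C[n]; m=((abs(P[...,2]-14)<7)&(H[n][...,1]<40)&(H[n][...,2]>150)&(P[...,0]>380)&(P[...,0]<600)&(P[...,1]>-220)&(P[...,1]<-20)); sh("rack",P[m][:,:2])
# inspection camera
for n in D:
    P=C[n]; q=(P[...,0]>480)&(P[...,0]<760)&(P[...,1]>200)&(P[...,1]<420)&(P[...,2]<300)
    print(n,'post/cam')
    for z0,z1 in((2,20),(30,160),(175,190),(190,205),(205,225),(225,240),(240,255),(255,275)):
        Q=P[q&(P[...,2]>z0)&(P[...,2]<z1)]
        if len(Q)>2: print(z0,z1,len(Q),np.round(np.median(Q,0)),np.round(Q[:,:2].min(0)),np.round(Q[:,:2].max(0)))
# overhead
P=C["top"]; 
for y0 in range(-300,500,100):
    Q=P[(P[...,1]>y0)&(P[...,1]<y0+100)&(P[...,2]>200)&(P[...,0]>250)]; 
    if len(Q): print(y0,len(Q),'xmin',Q[:,0].min().round(),'z',np.percentile(Q[:,2],[1,50,99]).round())
```

```text
soiled top cap(depth) [497.6  99.6] [ 37.3 114.8] 6.3
soiled top tab(depth) [497.  102.7] [12.6 51.2] 2.2
   dir deg 2.8 zmed tab top 149.6 cap 111.2
soiled scene cap(depth) [509.4  85.9] [ 83.7 145.5] 35.3
soiled scene tab(depth) [493.4 104.2] [52.5 15.3] 89.6
   dir deg 12.1 zmed tab top 148.1 cap 111.5
clean top cap(depth) [ 461.7 -118.8] [106.5  26.9] 82.8
clean top tab(depth) [ 463.3 -117.6] [51.8 12. ] 81.3
   dir deg -8.2 zmed tab top 143.4 cap 104.1
clean scene cap(depth) [ 459.8 -118.2] [111.1  32.6] 82.8
clean scene tab(depth) [ 460.2 -117.6] [52.1 14.1] 80.3
   dir deg -8.5 zmed tab top 140.4 cap 104.0
yellow top cap(depth) [ 527.6 -126.6] [108.2  29. ] 81.9
yellow top tab(depth) [ 526.6 -126.4] [51.6 13.4] 86.1
   dir deg -8.5 zmed tab top 142.9 cap 104.5
yellow scene cap(depth) [ 522.4 -127.4] [106.7  30.2] 80.6
yellow scene tab(depth) [ 523.4 -127.6] [51.1 17.8] 81.0
   dir deg -9.3 zmed tab top 140.3 cap 104.5
box top [529.3 104. ] [139.4 127.4] 2.6
box ray top [528.5 103.9] [139.1 126.9] 2.2
box scene [527.8 105.5] [142.8 131.7] 2.5
box ray scene [522.2 109.4] [147.6 
[... 473 characters left out ...]
 200.] [697. 420.]
30 160 199 [640. 415. 101.] [631. 407.] [655. 420.]
175 190 27 [638. 416. 182.] [597. 364.] [654. 420.]
190 205 71 [609. 393. 201.] [583. 356.] [640. 419.]
205 225 183 [609. 389. 217.] [583. 356.] [637. 419.]
225 240 240 [618. 388. 233.] [586. 349.] [655. 420.]
240 255 75 [635. 397. 247.] [594. 352.] [649. 420.]
255 275 25 [640. 416. 263.] [635. 410.] [649. 419.]
-300 3995 xmin 617.0 z [210. 517. 958.]
-200 2731 xmin 705.0 z [206. 417. 960.]
-100 2054 xmin 930.0 z [214. 463. 629.]
0 2218 xmin 931.0 z [204. 405. 603.]
100 2739 xmin 264.0 z [ 209.  437. 1464.]
200 2905 xmin 642.0 z [207. 493. 914.]
300 3264 xmin 582.0 z [206. 835. 919.]
400 3730 xmin 481.0 z [212. 835. 936.]
```

Run:
```python
from h import *
D={n:np.load(n+"0.npz") for n in("top","scene")}
a=cv2.resize(D['top']['p'][142:187,162:212],None,fx=8,fy=8,interpolation=2)
b=cv2.resize(D['scene']['p'][155:270,138:192],None,fx=5,fy=5,interpolation=2)
o=np.zeros((580,680,3),np.uint8); o[:360,:400]=a; o[:575,410:680]=b; cv2.imwrite("pics/cam.png",o[:,:,::-1])
for n in D:
    P=cloud(n,D[n]['d']); p=D[n]['p'].astype(int)
    q=(P[...,0]>540)&(P[...,0]<700)&(P[...,1]>310)&(P[...,1]<470)
    sat=p.max(2)-p.min(2)
    Q=P[q&(P[...,2]>60)&(P[...,2]<160)]; 
    if len(Q): print(n,"post",np.median(Q,0).round(1))
    Q=P[q&(P[...,2]>256)&(P[...,2]<275)]; print(n,"posttop",np.median(Q,0).round(1),len(Q))
    m=q&(P[...,2]<25)&(p.max(2)<110)&(sat<25); Q=P[m]; c,r=cv2.minEnclosingCircle(np.float32(Q[:,:2])); print("foot",np.median(Q,0).round(1),np.round(c),r)
    m=q&(P[...,2]>150)&(p.max(2)<60); Q=P[m]; print("dark",len(Q)); print(np.c_[np.argwhere(m)[:,::-1],Q.round()][::4].astype(int).tolist())
```

```text
top post [636.6 414.1  74.9]
top posttop [642.2 413.4 266.1] 18
foot [638.6 386.4  11.5] [646. 409.] 49.62567138671875
dark 36
[[180, 149, 642, 397, 248], [194, 154, 632, 353, 245], [196, 159, 622, 348, 228], [197, 160, 620, 344, 227], [194, 163, 608, 351, 232], [191, 165, 600, 359, 235], [193, 166, 600, 354, 223], [187, 168, 588, 369, 237], [187, 169, 587, 370, 230]]
scene post [641.1 417.6 111. ]
scene posttop [639.8 415.9 264.1] 23
foot [ 633.2  392.9 -432.1] [620. 390.] 109.80215454101562
dark 221
[[177, 169, 615, 357, 250], [158, 171, 641, 398, 247], [149, 172, 648, 420, 248], [178, 173, 604, 361, 244], [179, 174, 599, 361, 243], [179, 175, 596, 363, 242], [176, 176, 596, 372, 242], [175, 177, 617, 364, 229], [155, 178, 640, 409, 231], [176, 178, 593, 373, 238], [155, 179, 638, 410, 230], [176, 179, 596, 372, 233], [180, 179, 602, 358, 227], [154, 180, 635, 414, 229], [174, 180, 609, 371, 226], [178, 180, 590, 370, 232], [152, 181, 638, 419, 227], [156, 181, 629, 412, 228], [175, 181, 610, 368, 222], [179, 181, 587, 369, 230], [153, 182, 631, 419, 227], [157, 182, 629, 410, 225]
[... 219 characters left out ...]
178, 184, 589, 371, 222], [150, 185, 633, 428, 220], [156, 185, 630, 413, 217], [176, 185, 597, 373, 217], [149, 186, 650, 423, 209], [153, 186, 612, 430, 226], [157, 186, 630, 410, 213], [177, 186, 585, 377, 219], [149, 187, 648, 424, 207], [153, 187, 613, 429, 223], [157, 187, 614, 418, 219], [180, 187, 585, 369, 215], [152, 188, 614, 432, 220], [156, 188, 613, 422, 218], [178, 188, 587, 373, 212], [150, 189, 617, 436, 218], [154, 189, 611, 428, 218], [158, 189, 629, 409, 204], [180, 189, 584, 370, 209], [153, 190, 619, 428, 212], [178, 190, 585, 375, 208], [152, 191, 613, 433, 213], [178, 191, 589, 373, 203], [178, 192, 588, 374, 201], [179, 193, 590, 370, 196], [152, 202, 651, 420, 162]]
```

View pics/cam.png

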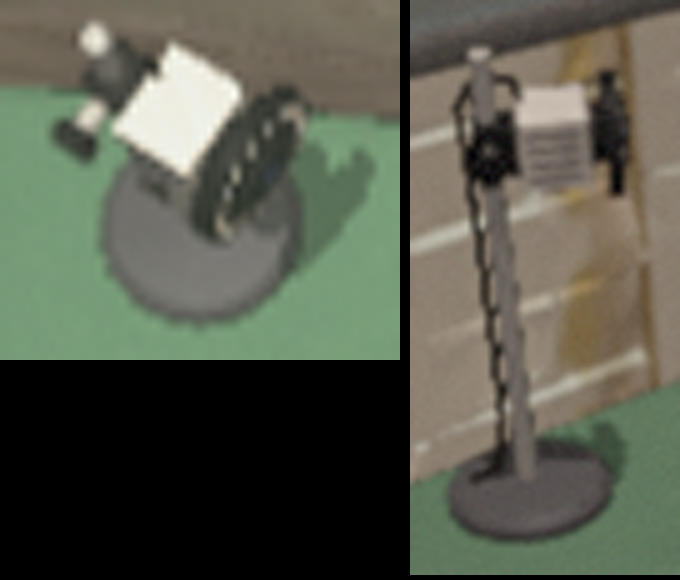

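The top view of the camera shows a white housing rectangle (crop corners 170,40 / 242,92 / 185,175 / 112,128) with the ring light at the lower right (245,165). The scene view shows the post, its top at crop (480,55).

Run:
```python
from h import *
D={n:np.load(n+"0.npz") for n in("top","scene")}
p=D['top']['p']; C=cloud('top',D['top']['d'])
m=((p.min(2)>165)).astype(np.uint8); o=np.zeros_like(m); o[142:168,172:194]=m[142:168,172:194]
c=max(cv2.findContours(o,0,cv2.CHAIN_APPROX_NONE)[0],key=cv2.contourArea); M=cv2.drawContours(np.zeros_like(o),[c],-1,1,-1)
z=np.median(C[M>0][:,2]); print('body z',z,M.sum())
P=onz('top',c.reshape(-1,2),z)[:,:2]; r=cv2.minAreaRect(np.float32(P)); print(r)
Q=C[M>0][:,:2]; print(cv2.minAreaRect(np.float32(Q)))
cr=onz('top',np.array([[170,40],[242,92],[185,175],[112,128]])/8+[161.5,141.5],z)[:,:2]; print(cr.round(1)); e=np.roll(cr,-1,0)-cr; print(np.degrees(np.arctan2(e[:,1],e[:,0])).round(1), np.linalg.norm(e,axis=1))
# ring plane: dark points at z>185 not near post
for n in D:
    p=D[n]['p']; X=cloud(n,D[n]['d'])
    q=(X[...,0]>560)&(X[...,0]<650)&(X[...,1]>320)&(X[...,1]<395)&(X[...,2]>178)&(X[...,2]<256)
    Q=X[q]; body=np.array(r[0])
    for yaw in(45,50,55,60,65,70):
        u=-np.array([np.cos(np.radians(yaw)),np.sin(np.radians(yaw))]); s=(Q[:,:2]-[641,415])@u; t=(Q[:,:2]-[641,415])@[-u[1],u[0]]
        k=s>50; print(n,yaw,k.sum(),'s pct',np.percentile(s[k],[50,90,97,100]).round(1),'t of front',t[k].min().round(1),t[k].max().round(1), 'z',Q[k][:,2].min().round(),Q[k][:,2].max().round(),'body st',((body-[641,415])@u).round(1),((body-[641,415])@[-u[1],u[0]]).round(1))
```

```text
body z 236.05038638047813 141
((627.7446899414062, 385.0780029296875), (34.36530303955078, 40.44197463989258), 64.18108367919922)
((609.9884033203125, 374.7068786621094), (848.741943359375, 49.354095458984375), 32.26579284667969)
[[655.1 392.8]
 [637.4 361.9]
 [602.2 378.7]
 [617.6 409.5]]
[-119.9  154.5   63.4  -24.1] [35.56500236 38.97817417 34.46143207 41.04606506]
top 45 178 s pct [64.2 71.5 73.4 74.8] t of front -10.3 53.2 z 185.0 251.0 body st 30.5 11.8
top 50 181 s pct [65.4 71.7 72.7 74.4] t of front -16.2 48.4 z 185.0 251.0 body st 31.4 9.1
top 55 182 s pct [66.3 71.7 72.7 73.8] t of front -22.4 43.2 z 185.0 251.0 body st 32.1 6.3
top 60 181 s pct [67.5 71.8 72.9 73.7] t of front -28.5 37.7 z 185.0 251.0 body st 32.5 3.5
top 65 181 s pct [67.3 71.4 73.1 74.2] t of front -34.4 31.8 z 185.0 251.0 body st 32.7 0.6
top 70 182 s pct [66.2 71.5 73.2 74.3] t of front -40.0 25.8 z 185.0 251.0 body st 32.7 -2.2
scene 45 178 s pct [64.1 70.6 72.  73.3] t of front -14.8 29.2 z 188.0 250.0 body st 30.5 11.8
scene 50 178 s pct [64.1 70.5 71.5 72.3] t of front -20.6 23.6 z 188.0 250.0 body st 31.4 9.1
scene 55 173 s pct [63.4 69.8 71.3 71.7] t of front -26.2 18.1 z 188.0 250.0 body st 32.1 6.3
scene 60 166 s pct [62.4 69.  70.8 71.7] t of front -31.6 12.4 z 188.0 250.0 body st 32.5 3.5
scene 65 164 s pct [60.5 67.3 70.1 71.4] t of front -36.8 16.7 z 188.0 250.0 body st 32.7 0.6
scene 70 159 s pct [58.8 66.8 69.1 70.6] t of front -41.7 12.2 z 188.0 250.0 body st 32.7 -2.2
```

>>> apply_moves(plan=[[0.006,0.011,0,0,0,1.4,0.04],[0.015,0.027,0,0,0,3.4,0.04],[0.031,0.054,0,0,0,6.9,0.04],[0.049,0.086,0,0,0,11,0.04],[0.068,0.119,0,0,0,15.1,0.04],[0.088,0.154,0,0,0,19.6,0.04],[0.108,0.189,0,0,0,24,0.04],[0.128,0.224,0,0,0,28.5,0.04],[0.148,0.259,0,0,0,33,0.04],[0.168,0.294,0,0,0,37.4,0.04],[0.188,0.329,0,0,0,41.9,0.04],[0.208,0.364,0,0,0,46.4,0.04],[0.228,0.399,0,0,0,50.8,0.04],[0.247,0.432,0,0,0,55,0.04],[0.265,0.464,0,0,0,59.1,0.04],[0.28,0.49,0,0,0,62.5,0.04],[0.293,0.512,0,0,0,65.3,0.04],[0.302,0.528,0,0,0,67.3,0.04],[0.308,0.539,0,0,0,68.7,0.04],[0.308,0.539,0,0,0,68.7,0.04]])

```text
time_s: 1.77
eef_pos: [461.8, -116.0, 222.7]
tool_rot: [-2.369, -2.063, -0.001]
force: [1.0, -0.7, -0.8]
finger_gap: 0.458
finger_force: 0.0
```

>>> apply_moves(plan=[[0,0,-0.01,0,0,0,0.04],[0,0,-0.025,0,0,0,0.04],[0,0,-0.045,0,0,0,0.04],[0,0,-0.065,0,0,0,0.04],[0,0,-0.085,0,0,0,0.04],[0,0,-0.1,0,0,0,0.04],[0,0,-0.109,0,0,0,0.04],[0,0,-0.113,0,0,0,0.04],[0,0,-0.113,0,0,0,0.04],[0,0,-0.113,0,0,0,0.03],[0,0,-0.113,0,0,0,0.02],[0,0,-0.113,0,0,0,0.01],[0,0,-0.113,0,0,0,0.0],[0,0,-0.113,0,0,0,0.0],[0,0,-0.113,0,0,0,0.0],[0,0,-0.113,0,0,0,0.0]])

```text
time_s: 3.1
eef_pos: [461.5, -118.5, 110.2]
tool_rot: [2.374, 2.057, 0.001]
force: [-1.2, 1.0, 5.2]
finger_gap: 0.134
finger_force: 30.0
```

Run:
```python
from h import *
p,d=read_camera("scene"); cv2.imwrite("pics/g.png",cv2.resize(p[120:260,240:400],None,fx=4,fy=4)[:,:,::-1])
s=sense(); print({k:np.round(s[k],3) for k in('eef_pos','joint_positions','force','torque','finger_gap','finger_force')})
```

```text
{'eef_pos': array([ 461.513, -118.494,  110.172]), 'joint_positions': array([ 0.537,  0.348, -0.491,  2.096,  0.238,  0.75 , -0.248]), 'force': array([-1.214, -1.703,  5.258]), 'torque': array([-0.096,  0.268, -0.045]), 'finger_gap': np.float64(0.133), 'finger_force': np.float64(30.001)}
```

View pics/g.png

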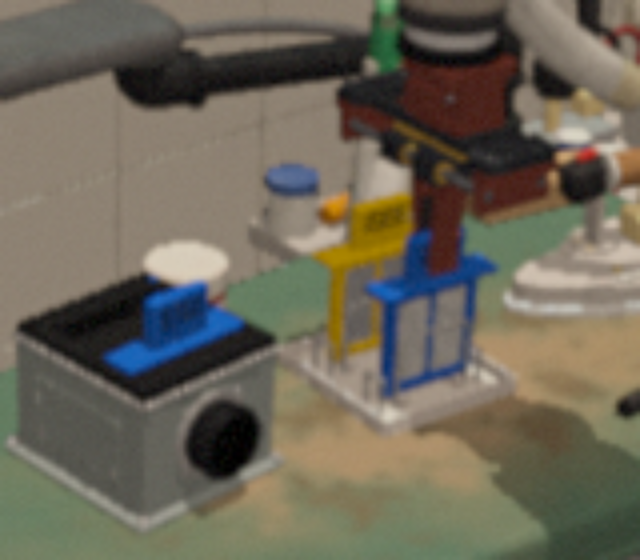

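The gripper holds the clean tab centrally at picture (440,240). The yellow screen is clear of the fingers, and the rear slot is open at (110,305). Next: lift and carry.

>>> apply_moves(plan=[[0,0,0.005,0,0,0,0],[0,0,0.015,0,0,0,0],[0,0,0.032,0,0,0,0],[0,0,0.055,0,0,0,0],[0,0,0.08,0,0,0,0],[0.001,0.003,0.11,0,0,0,0],[0.004,0.01,0.138,0,0,0.5,0],[0.011,0.025,0.153,0,0,1.2,0],[0.021,0.047,0.16,0,0,2.2,0],[0.034,0.077,0.16,0,0,3.6,0],[0.047,0.107,0.16,0,0,5,0],[0.06,0.137,0.16,0,0,6.4,0],[0.073,0.166,0.16,0,0,7.8,0],[0.084,0.191,0.16,0,0,9,0],[0.092,0.21,0.16,0,0,10,0],[0.097,0.22,0.16,0,0,10.5,0],[0.099,0.2245,0.16,0,0,10.7,0],[0.099,0.2245,0.155,0,0,10.7,0],[0.099,0.2245,0.145,0,0,10.7,0],[0.099,0.2245,0.14,0,0,10.7,0]])

```text
time_s: 4.82
eef_pos: [559.2, 103.9, 248.0]
tool_rot: [-2.175, -2.267, 0.004]
force: [0.5, -0.9, -1.7]
finger_gap: 0.131
finger_force: 30.0
```

Run:
```python
from h import *
s=sense(); print({k:np.round(s[k],3) for k in('eef_pos','tool_rot','joint_positions','force','torque','finger_gap','finger_force')})
R=[]
for n in("scene","top"):
    p,d=read_camera(n); C=cloud(n,d); H=cv2.cvtColor(p,cv2.COLOR_RGB2HSV); m=cv2.inRange(H,(100,110,50),(125,255,255))>0
    x0,y0=(240,120) if n=="scene" else (230,150)
    a=cv2.resize(p[y0:y0+120,x0:x0+100],None,fx=4,fy=4,interpolation=2); R.append(a)
    Q=C[m&(C[...,2]>158)&(C[...,0]>480)&(C[...,0]<640)&(C[...,1]>0)&(C[...,1]<220)]
    print(n,len(Q),np.percentile(Q,[2,50,98],axis=0).round())
    for z in(160,200,235,250): 
        q=Q[abs(Q[:,2]-z)<10]
        if len(q)>8: c,w,an=cv2.minAreaRect(np.float32(q[:,:2])); print(z,len(q),np.round(c,1),np.round(w,1),round(an,1))
    # slot: very dark pixels on the box top via ray
    V=H[...,2]; o=onz(n,np.argwhere(np.ones((384,512)))[:,::-1],106).reshape(384,512,3)
cv2.imwrite("pics/ab.png",np.hstack(R)[:,:,::-1])
p=np.load("top0.npz")['p']; V=p.max(2).astype(np.uint8); V[:190]=255
for x in(range(250,292,3),): 
    for y in range(188,225): print(y,V[y,250:292:2].tolist()) if y<206 else 0
```

```text
{'eef_pos': array([559.235, 103.883, 247.997]), 'tool_rot': array([-2.175, -2.267,  0.004]), 'joint_positions': array([ 0.234,  0.353, -0.664,  1.749,  0.239,  1.124, -0.464]), 'force': array([ 0.466, -0.872, -1.716]), 'torque': array([-0.074, -0.003,  0.024]), 'finger_gap': np.float64(0.131), 'finger_force': np.float64(29.999)}
scene 408 [[542.  58. 159.]
 [553. 120. 241.]
 [566. 154. 278.]]
160 39 [553.8 104.4] [ 8.3 80.6] 1.6
200 36 [555.5 103.9] [ 9.  84.9] 4.3
235 170 [555.8 103.6] [ 30.9 107.8] 3.7
250 163 [555.7 106.2] [ 29.7 102.6] 2.7
top 71 [[544.  94. 158.]
 [555. 145. 240.]
 [569. 156. 247.]]
235 54 [556.5 147.2] [25.8 20.9] 6.2
250 40 [556.2 146.7] [24.5 21. ] 3.9
188 [255, 255, 255, 255, 255, 255, 255, 255, 255, 255, 255, 255, 255, 255, 255, 255, 255, 255, 255, 255, 255]
189 [255, 255, 255, 255, 255, 255, 255, 255, 255, 255, 255, 255, 255, 255, 255, 255, 255, 255, 255, 255, 255]
190 [153, 183, 76, 76, 76, 77, 76, 75, 77, 76, 77, 78, 77, 78, 77, 79, 78, 79, 79, 185, 127]
191 [157, 169, 75, 75, 72, 71, 73, 77, 77, 76, 78, 78, 77, 79, 77, 78, 79, 79, 80, 175, 135]
192 [160
[... 576 characters left out ...]
63, 60, 57, 57, 54, 55, 54, 54, 53, 54, 56, 69, 75, 81, 159]
199 [148, 143, 79, 78, 78, 74, 74, 72, 71, 69, 68, 70, 65, 64, 61, 57, 59, 64, 79, 80, 156]
200 [153, 126, 79, 78, 79, 78, 77, 77, 79, 79, 79, 78, 74, 74, 73, 71, 71, 71, 80, 80, 150]
201 [157, 100, 79, 78, 79, 78, 80, 78, 78, 75, 78, 79, 79, 79, 79, 79, 81, 80, 80, 81, 153]
202 [153, 94, 78, 79, 79, 78, 80, 78, 78, 79, 79, 79, 79, 79, 80, 79, 79, 79, 79, 80, 158]
203 [159, 86, 78, 79, 80, 79, 79, 79, 79, 78, 79, 79, 79, 80, 79, 79, 80, 82, 80, 81, 156]
204 [162, 79, 79, 78, 79, 79, 80, 79, 78, 78, 79, 80, 80, 81, 81, 81, 81, 80, 80, 84, 156]
205 [174, 80, 80, 79, 79, 78, 78, 80, 79, 79, 80, 79, 79, 80, 82, 81, 81, 80, 81, 91, 156]
```

View pics/ab.png

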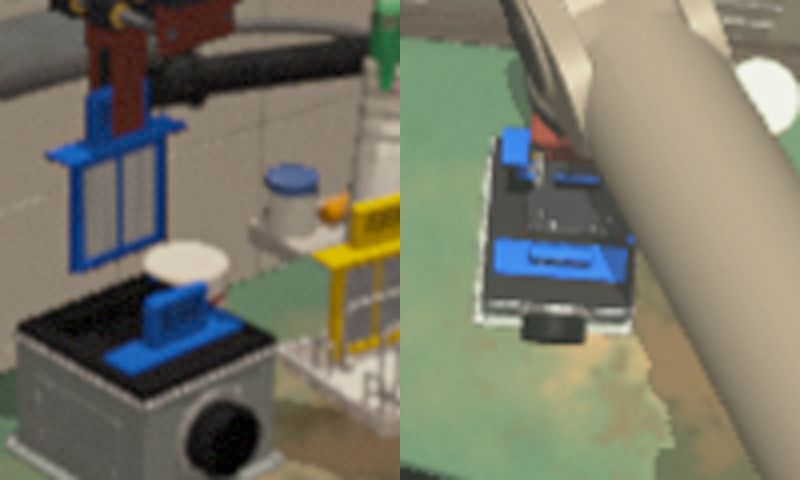

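The held screen hangs upright above the rear bay (left half, 115,200), with the slot at (100,310). I'll cross-check the slot centre from the top view.

Run:
```python
from h import *
p=np.load("top0.npz")['p']; V=p.max(2).astype(np.uint8)
m=np.zeros_like(V); m[189:203,255:288]=(V[189:203,255:288]<71)
c=max(cv2.findContours(m,0,cv2.CHAIN_APPROX_NONE)[0],key=cv2.contourArea)
print(cv2.minAreaRect(np.float32(onz("top",c.reshape(-1,2),106)[:,:2])), onz("top",[[270.3,195.9]],106))
```

```text
((560.4738159179688, 105.8995132446289), (24.680437088012695, 96.09253692626953), 1.6451367139816284) [[559.4390681  106.93538119 106.        ]]
```

>>> apply_moves(plan=[[0,0,-0.01,0,0,0,0],[0,0,-0.02,0,0,0,0],[0,0,-0.025,0,0,0,0],[0,0,-0.025,0,0,0,0],[0,0,-0.025,0,0,0,0]])

```text
time_s: 5.33
eef_pos: [559.9, 106.0, 224.2]
tool_rot: [-2.172, -2.269, 0.001]
force: [0.1, 0.5, -1.8]
finger_gap: 0.133
finger_force: 30.0
```

>>> apply_moves(plan=[[0,0,-0.006,0,0,0,0],[0,0,-0.013,0,0,0,0],[0,0,-0.02,0,0,0,0],[0,0,-0.027,0,0,0,0],[0,0,-0.033,0,0,0,0],[0,0,-0.039,0,0,0,0],[0,0,-0.044,0,0,0,0],[0,0,-0.048,0,0,0,0],[0,0,-0.05,0,0,0,0],[0,0,-0.05,0,0,0,0]])

```text
time_s: 6.17
eef_pos: [559.9, 106.0, 174.2]
tool_rot: [-2.172, -2.269, 0.001]
force: [-0.0, -0.8, -1.2]
finger_gap: 0.133
finger_force: 30.0
```

No contact force; it's inside the slot. Continue down.

>>> apply_moves(plan=[[0,0,-0.006,0,0,0,0],[0,0,-0.014,0,0,0,0],[0,0,-0.022,0,0,0,0],[0,0,-0.03,0,0,0,0],[0,0,-0.038,0,0,0,0],[0,0,-0.044,0,0,0,0],[0,0,-0.049,0,0,0,0],[0,0,-0.053,0,0,0,0],[0,0,-0.055,0,0,0,0],[0,0,-0.056,0,0,0,0],[0,0,-0.056,0,0,0,0]])

```text
time_s: 7.08
eef_pos: [560.1, 106.1, 118.6]
tool_rot: [-2.172, -2.27, -0.0]
force: [0.3, -0.2, -1.3]
finger_gap: 0.137
finger_force: 30.0
```

>>> apply_moves(plan=[[0,0,-0.0005,0,0,0,0],[0,0,-0.001,0,0,0,0],[0,0,-0.0015,0,0,0,0],[0,0,-0.002,0,0,0,0],[0,0,-0.002,0,0,0,0]])

```text
time_s: 7.5
eef_pos: [560.4, 106.2, 118.2]
tool_rot: [2.172, 2.268, 0.0]
force: [-3.2, -1.9, 9.5]
finger_gap: 0.132
finger_force: 30.0
```

Contact at exactly the expected home height. Release and rise.

>>> apply_moves(plan=[[0,0,0,0,0,0,0.015],[0,0,0,0,0,0,0.03],[0,0,0,0,0,0,0.04],[0,0,0,0,0,0,0.04],[0,0,0,0,0,0,0.04],[0,0,0.005,0,0,0,0.04],[0,0,0.015,0,0,0,0.04],[0,0,0.03,0,0,0,0.04],[0,0,0.05,0,0,0,0.04],[-0.002,0,0.065,0,0,0,0.04],[-0.008,0,0.075,0,0,0,0.04],[-0.02,-0.001,0.08,0,0,0,0.04],[-0.035,-0.0015,0.08,0,0,0,0.04],[-0.05,-0.002,0.08,0,0,0,0.04],[-0.06,-0.0025,0.08,0,0,0,0.04],[-0.064,-0.003,0.08,0,0,0,0.04],[-0.064,-0.003,0.08,0,0,0,0.04]])

```text
time_s: 8.92
eef_pos: [494.9, 102.7, 196.6]
tool_rot: [2.172, 2.27, -0.001]
force: [0.2, 0.1, -1.0]
finger_gap: 0.454
finger_force: 0.0
```

Run:
```python
from h import *
s=sense(); print(s['eef_pos'],s['finger_gap'])
p,d=read_camera("scene"); cv2.imwrite("pics/r.png",cv2.resize(p[150:260,230:330],None,fx=5,fy=5,interpolation=2)[:,:,::-1])
C=cloud("scene",d);H=cv2.cvtColor(p,cv2.COLOR_RGB2HSV); m=cv2.inRange(H,(100,110,50),(125,255,255))>0
B=m&(C[...,0]>470)&(C[...,0]<640)&(C[...,1]>20)&(C[...,1]<200)&(C[...,2]<165)
for a,b in((475,525),(535,590)):
    Q=C[B&(C[...,0]>a)&(C[...,0]<b)]; cap=Q[Q[:,2]<116]; tab=Q[Q[:,2]>138]
    print(len(Q),'cap z',np.percentile(cap[:,2],[10,50,90]).round(1),'top',np.percentile(Q[:,2],97).round(1),cv2.minAreaRect(np.float32(tab[:,:2])))
```

```text
[494.9320646  102.73509209 196.61048096] 0.4538880185516231
403 cap z [106.8 111.1 113.8] top 147.6 ((494.4610900878906, 106.11551666259766), (15.824052810668945, 48.8078727722168), 0.14144931733608246)
335 cap z [106.5 111.3 114.2] top 148.1 ((555.9276733398438, 109.45455932617188), (13.108992576599121, 48.07954025268555), 3.7895028591156006)
```

View pics/r.png

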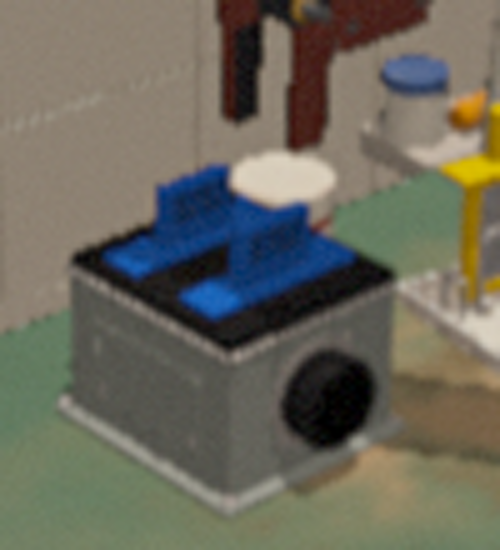

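The clean screen is seated in the rear bay with its cap flush (crop 150,240), level with the soiled one. Now grip the soiled tab.

>>> apply_moves(plan=[[0,0,-0.008,0,0,0,0.04],[0,0,-0.022,0,0,0,0.04],[0,0,-0.04,0,0,0,0.04],[0,0,-0.056,0,0,0,0.04],[0,0,-0.068,0,0,0,0.04],[0,0,-0.075,0,0,0,0.04],[0,0,-0.078,0,0,0,0.04],[0,0,-0.078,0,0,0,0.03],[0,0,-0.078,0,0,0,0.02],[0,0,-0.078,0,0,0,0.01],[0,0,-0.078,0,0,0,0],[0,0,-0.078,0,0,0,0],[0,0,-0.078,0,0,0,0],[0,0,-0.078,0,0,0,0]])

```text
time_s: 10.13
eef_pos: [496.6, 103.2, 119.3]
tool_rot: [2.172, 2.269, 0.001]
force: [-0.7, -0.5, 3.4]
finger_gap: 0.132
finger_force: 30.0
```

>>> apply_moves(plan=[[0,0,0.002,0,0,0,0],[0,0,0.006,0,0,0,0],[0,0,0.012,0,0,0,0],[0,0,0.02,0,0,0,0],[0,0,0.03,0,0,0,0],[0,0,0.04,0,0,0,0],[0,0,0.052,0,0,0,0],[0,0,0.066,0,0,0,0],[0,0,0.08,0,0,0,0],[0,0,0.094,0,0,0,0],[0,0,0.108,0,0,0,0],[0,0,0.122,0,0,0,0],[0,0,0.135,0,0,0,0],[0,0,0.145,0,0,0,0],[0,0,0.151,0,0,0,0],[0,0,0.1525,0,0,0,0]])

```text
time_s: 11.47
eef_pos: [496.5, 103.3, 272.6]
tool_rot: [2.171, 2.269, 0.002]
force: [0.4, 0.3, -1.5]
finger_gap: 0.133
finger_force: 30.0
```

>>> apply_moves(plan=[[0.001,0.003,0,0,0,1.2,0],[0.004,0.008,0,0,0,3.7,0],[0.007,0.017,0,0,0,7.4,0],[0.012,0.028,0,0,0,12.3,0],[0.017,0.039,0,0,0,17.2,0],[0.022,0.05,0,0,0,22.1,0],[0.027,0.061,0,0,0,27,0],[0.031,0.072,0,0,0,32,0],[0.036,0.083,0,0,0,37,0],[0.041,0.094,0,0,0,41.8,0],[0.046,0.106,0,0,0,46.7,0],[0.05,0.115,0,0,0,51,0],[0.054,0.124,0,0,0,55,0],[0.057,0.131,0,0,0,58,0],[0.059,0.136,0,0,0,60.2,0],[0.0605,0.139,0,0,0,61.5,0],[0.0605,0.139,0,0,0,61.5,0],[0.0605,0.139,0,0,0,61.5,0],[0.0605,0.139,0,0,0,61.5,0]])

```text
time_s: 13.05
eef_pos: [556.5, 241.6, 270.8]
tool_rot: [-0.708, -3.06, 0.001]
force: [0.9, -0.3, -1.1]
finger_gap: 0.135
finger_force: 30.0
```

Run:
```python
from h import *
s=sense(); print({k:np.round(s[k],3) for k in('eef_pos','tool_rot','joint_positions','force','finger_gap')})
v=s['tool_rot']; R=cv2.Rodrigues(v)[0]; print("tool y",R[:,1],np.degrees(np.arctan2(R[1,1],R[0,1])),'z',R[:,2])
out=[]
for n in("scene","top"):
    p,d=read_camera(n); np.savez(n+"1.npz",p=p,d=d); C=cloud(n,d);H=cv2.cvtColor(p,cv2.COLOR_RGB2HSV); m=cv2.inRange(H,(100,110,50),(125,255,255))>0
    out.append(cv2.resize(p[130:250,140:290] if n=="scene" else p[120:240,150:300],None,fx=2.6,fy=2.6,interpolation=2))
    q=m&(C[...,0]>490)&(C[...,0]<630)&(C[...,1]>175)&(C[...,1]<310)&(C[...,2]>160)&(C[...,2]<320)
    for a,b in((160,182),(182,250),(250,270),(275,305)):
        Q=C[q&(C[...,2]>a)&(C[...,2]<b)]
        if len(Q)>10: print(n,a,b,len(Q),cv2.minAreaRect(np.float32(Q[:,:2])), 'z',np.percentile(Q[:,2],[3,97]).round())
cv2.imwrite("pics/f.png",np.hstack(out)[:,:,::-1])
```

```text
{'eef_pos': array([556.488, 241.611, 270.811]), 'tool_rot': array([-7.08e-01, -3.06e+00,  1.00e-03]), 'joint_positions': array([ 0.141,  0.463, -0.894,  1.624,  0.377,  1.238,  0.289]), 'force': array([ 0.939, -0.265, -1.054]), 'finger_gap': np.float64(0.135)}
tool y [ 4.39155848e-01  8.98410657e-01 -6.57698474e-04] 63.94996065140213 z [-5.64091877e-04 -4.56332582e-04 -9.99999737e-01]
scene 182 250 78 ((530.0625, 254.7542724609375), (7.922149181365967, 34.395076751708984), 60.266761779785156) z [184. 247.]
scene 250 270 109 ((533.6588745117188, 252.36102294921875), (27.51205825805664, 63.95501708984375), 62.452613830566406) z [252. 268.]
scene 275 305 78 ((551.8941650390625, 244.4360809326172), (20.490955352783203, 45.45063781738281), 79.2262191772461) z [276. 301.]
top 182 250 13 ((536.56982421875, 248.34664916992188), (3.1569876670837402, 37.92847442626953), 65.26072692871094) z [182. 203.]
top 250 270 99 ((524.0159301757812, 257.1909484863281), (27.69805145263672, 34.15174865722656), 64.94467163085938) z [260. 268.]
```

View pics/f.png

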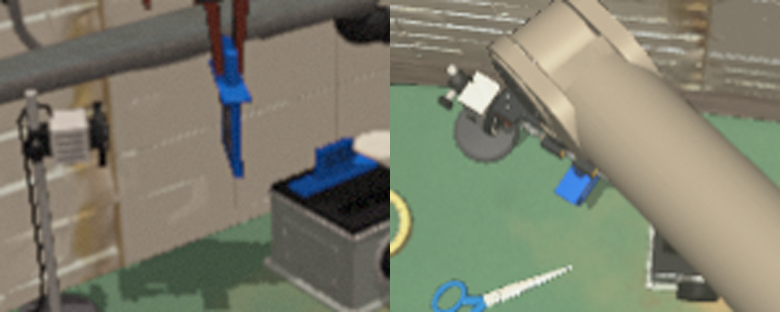

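The final view shows the screen hanging upright at scene crop (235,120), edge-on to this camera, with its grey face towards the lens at (100,130). It is well clear of the box. Settle, check and hand in.

>>> apply_moves(plan=[[0,0,0,0,0,0,0],[0,0,0,0,0,0,0],[0,0,0,0,0,0,0],[0,0,0,0,0,0,0],[0,0,0,0,0,0,0],[0,0,0,0,0,0,0],[0,0,0,0,0,0,0],[0,0,0,0,0,0,0]])

```text
time_s: 13.82
eef_pos: [556.6, 242.1, 271.2]
tool_rot: [-0.706, -3.061, -0.0]
force: [0.3, 0.5, -1.6]
finger_gap: 0.132
finger_force: 30.0
```

Run:
```python
from h import *
from cell import hand_in
s=sense(); print(s['eef_pos'],np.abs(s['joint_velocities']).max(),s['force'])
p,d=read_camera("scene"); C=cloud("scene",d);H=cv2.cvtColor(p,cv2.COLOR_RGB2HSV); m=cv2.inRange(H,(20,120,100),(34,255,255))>0
Q=C[m&(abs(C[...,0]-525)<60)&(abs(C[...,1]+125)<80)]; print("yellow",np.median(Q,0),np.percentile(Q[:,2],97))
ok=abs(s['eef_pos']-[556.7,242.1,271.2]).max()<2 and np.percentile(Q[:,2],97)>130
print(hand_in() if ok else "not ok")
```

```text
[556.5797985  242.10554429 271.15204827] 0.001624873360595403 [ 0.27531399  0.47441893 -1.64075802]
yellow [ 521.90019692 -119.36504004  103.36494594] 140.1864354049869
the job is handed in; nothing more can be done
None
```

The job is handed in at about 14 s of the 58 s limit: the clean screen is seated flush in the rear bay and released, the soiled screen is held still, upright and facing the lens at about 12 cm (lens position estimated from the images to a few mm), and the yellow screen is still standing in the rack.

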